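# Set four spectacles on their matching colour pads

## Robot

A 7-joint arm with a two-finger parallel gripper is mounted at the origin on the work surface. World frame = base frame: x ahead of the robot, y to its left, z up, the work surface at z = 0. Lengths are in m, angles in rad, forces in N, time in s.
With the tool pointing down it reaches from about 0.35 to 0.9 m from the base axis. Payload 19.9 kg.
Tool frame: the origin (TCP) lies midway between the tips of the shut fingers; the grasp point (between the pads) lies 19 mm behind it; z points along the fingers, y is the line along which they close (so a half turn about z gives the same grasp; the last joint's range is limited). The gripper opens to 85 mm and grips with 20 to 120 N. Pads are 22 mm wide; open, the fingers measure 114 mm over their backs; the gripper's body (76 mm by 85 mm) begins 54 mm behind the grasp point. The pads swing forward as they close: fully open they stand 13 mm farther back than shut.
Start: joints at [1.302, 0.417, -0.01, 1.614, 0.005, 1.111, -0.053], TCP at [0.141, -0.609, 0.231] pointing down, gripper open.
Joint ranges: [-2.81, 2.81], [-0.39, 2.02], [-1.27, 1.25], [0.06, 2.57], [-1.19, 4.33], [0.19, 2], [-2.82, 2.82]. Speed limits (rad/s): [1.89, 1.89, 2.39, 2.39, 3.01, 3.01, 3.01].

## Interface

Orientations are given as a rotation vector (axis times angle).
In Python, from workcell import ctrl, eyes gives the robot as it stands.
- The arm moves only by the tool play_rows, never from a script. Its argument "steps" is a list of rows, each an object of numbers: "dx", "dy", "dz": the shift along the world's x, y, z in cm; "ax", "ay", "az": the turn, a rotation vector about the world's x, y, z in rad; "claw": the finger opening in cm, from 0 to 8.54. In form: [{"dx": .., "dy": .., "dz": .., "ax": .., "ay": .., "az": .., "claw": ..}, ...]. A call has 1 to 8 rows; each row shifts and turns the commanded pose from where the row before left it; what a row does not reach is not made up. A row lasts 1/8 s, in which the tool goes at most 62.5 mm and 10.7 degrees, less where a joint would pass 70% of its speed; a pose out of reach is approached as far as the arm can. A call with a gripper value outside its range is refused whole. The fingers move at their own pace and stop on an object; "squeeze" is the grip in N (left out, the last holds). Time passes only in rows, so rows that do not move let the fingers close. It gives the time, the measured TCP pose, the force, the opening and the grip force at its end, in the units of the state.
- ctrl.read_state(): the state, without advancing time (a new reading comes with each control period).
- eyes.grab_frame(name): name is "side" or "top"; returns a dict with "color" (400x640x3 uint8, red, green, blue), "intrinsics" (3x3 intrinsics, pixels), "dist_coeffs" ([k1, k2, p1, p2, k3] as OpenCV has them; the pictures are not rectified), "rvec" (rotation vector, rad) and "tvec" (3), from world to camera coordinates, as OpenCV has them. Camera axes: x right, y down, z forward; pixel columns grow to the right and rows downward; lengths in m; the calibration is good to about 2 mm. A picture is of the moment at which its call begins. There is no depth.
- ctrl.hand_in(): hands the job in; it is judged then, once.
The state is a dict: "time": time; "joint_positions": joint angles; "joint_velocities": joint speeds; "effort": joint torques, N m; "tool_pos": TCP position; "eef_rot": TCP orientation; "wrist_force": force on the tool from outside, world axes, zero at the start; "ft_torque": the same for the moment, N m; "opening": opening from 0.0 (shut) to 1.0 (fully open); "grip_force": force on a finger pad.
Only numpy, scipy, OpenCV 4.12 (cv2) and the standard library are available. Lean on these libraries where they do the work, as an engineer would, in place of code of your own. Each camera call takes 0.05 s, during which the arm holds its last target. There are 200 camera calls.

## Task

Stand each of the four folded pairs of spectacles on the pad of its own colour, centred and lengthwise along the pad (front or back first does not matter), in any order. Keep the spectacles upright throughout, let them go, and leave the phone and the jar where they are.

Things in the scene. Friction and masses are not known exactly. Their poses are not given: they have to be found in the camera images.
- red_glasses: loose folded red spectacles, round lenses, about 40 g, standing on lower rims and ear tips; 34 (x) x 132 (y) x 38 mm (z). Origin: centre of the underside; y along the width, z up, lens front faces -x. Grip at mid-width, closing along x: flat lens front at x = -17 mm, rear folded temple (a bar 24 to 31 mm above the underside) at x = +17 mm; it bears a firm grip.
- blue_glasses: loose folded blue spectacles, rectangular lenses, about 40 g, standing on lower rims and ear tips; 34 (x) x 132 (y) x 38 mm (z). Origin: centre of the underside; y along the width, z up, lens front faces -x. Grip at mid-width, closing along x: flat lens front at x = -17 mm, rear folded temple (a bar 24 to 31 mm above the underside) at x = +17 mm; it bears a firm grip.
- yellow_glasses: loose folded yellow spectacles, round lenses, about 40 g, standing on lower rims and ear tips; 34 (x) x 132 (y) x 38 mm (z). Origin: centre of the underside; y along the width, z up, lens front faces -x. Grip at mid-width, closing along x: flat lens front at x = -17 mm, rear folded temple (a bar 24 to 31 mm above the underside) at x = +17 mm; it bears a firm grip.
- green_glasses: loose folded green spectacles, rectangular lenses, about 40 g, standing on lower rims and ear tips; 34 (x) x 132 (y) x 38 mm (z). Origin: centre of the underside; y along the width, z up, lens front faces -x. Grip at mid-width, closing along x: flat lens front at x = -17 mm, rear folded temple (a bar 24 to 31 mm above the underside) at x = +17 mm; it bears a firm grip.
- red_pad: flat grey pad fixed to the bench, 50 (x) x 144 (y) x 4 mm thick, with a red border and the red silhouette of a pair of spectacles with round lenses on it. Origin: centre of its underside, on the bench; the top is 4 mm higher. y runs along its length, z up.
- blue_pad: flat grey pad fixed to the bench, 50 (x) x 144 (y) x 4 mm thick, with a blue border and the blue silhouette of a pair of spectacles with rectangular lenses on it. Origin: centre of its underside, on the bench; the top is 4 mm higher. y runs along its length, z up.
- yellow_pad: flat grey pad fixed to the bench, 50 (x) x 144 (y) x 4 mm thick, with a yellow border and the yellow silhouette of a pair of spectacles with round lenses on it. Origin: centre of its underside, on the bench; the top is 4 mm higher. y runs along its length, z up.
- green_pad: flat grey pad fixed to the bench, 50 (x) x 144 (y) x 4 mm thick, with a green border and the green silhouette of a pair of spectacles with rectangular lenses on it. Origin: centre of its underside, on the bench; the top is 4 mm higher. y runs along its length, z up.
- phone: bystander: loose phone in a grey case lying flat, 70 (x) x 146 (y) x 9 mm, origin at the centre of its underside, z up
- jar: bystander: loose small capped amber glass jar with a white cap, 48 mm across, 60 mm tall, origin at the centre of its underside, z up

How it is judged:
At the end, for the whole second after the job is handed in: Each pair of spectacles rests upright (within 0.12 rad) on top of the pad of its own colour, its centre within 12 mm of the pad's centre and its width within 0.2 rad of the pad's length, either way round, released and still; the phone and the jar are within 15 mm of where they began (horizontal distance between red_glasses and red_pad below 0.012 m and angle between the y axis of red_glasses and the y axis of red_pad, either way round below 0.2 rad and angle between each of red_glasses, blue_glasses, yellow_glasses, green_glasses's own z axis and vertical below 0.12 rad and z of red_glasses in the frame of red_pad between 0.001 and 0.008 m and linear speed of each of red_glasses, blue_glasses, yellow_glasses, green_glasses below 0.02 m/s and angular speed of each of red_glasses, blue_glasses, yellow_glasses, green_glasses below 0.2 rad/s and horizontal distance between blue_glasses and blue_pad below 0.012 m and angle between the y axis of blue_glasses and the y axis of blue_pad, either way round below 0.2 rad and z of blue_glasses in the frame of blue_pad between 0.001 and 0.008 m and horizontal distance between yellow_glasses and yellow_pad below 0.012 m and angle between the y axis of yellow_glasses and the y axis of yellow_pad, either way round below 0.2 rad and z of yellow_glasses in the frame of yellow_pad between 0.001 and 0.008 m and horizontal distance between green_glasses and green_pad below 0.012 m and angle between the y axis of green_glasses and the y axis of green_pad, either way round below 0.2 rad and z of green_glasses in the frame of green_pad between 0.001 and 0.008 m and distance of each of phone, jar from where it was at the start of the episode below 0.015 m); the robot touches nothing.
It fails at once if a pair of spectacles is tipped over (more than 0.7 rad from upright) (angle between any of red_glasses, blue_glasses, yellow_glasses, green_glasses's own z axis and vertical above 0.7 rad).
It fails at once if the phone or the jar is moved by more than 15 mm (distance of any of phone, jar from where it was at the start of the episode above 0.015 m).
It also fails if it takes over 112 s, if anything falls off the work surface, if the arm or the gripper's body presses on something with over 40 N, if the wrist force passes 120 N, or if a joint passes its speed limit or range.

## Working session

There is one attempt and no reset: what is moved stays moved. The work goes in short steps, Python scripts to look and compute and a tool call to move; the robot and the scene stay as the last step left them, time stands still between calls to the robot, and variables do not carry over. Pictures are saved under pics/ and viewed, at most 14 in all, crops included, and the job is handed in when it is done.

Besides the shell and the picture viewer there is one more tool, called after "Call:" as name(argument=value, ...) on one line, values as JSON. play_rows: Moves the arm, as the interface text tells. Its arguments: {"type":"object","properties":{"steps":{"type":"array"},"squeeze":{"type":"number"}},"required":["steps"]}

```bash
mkdir -p pics
cat > h.py <<'E'
import numpy as np, cv2
from workcell import ctrl, eyes
def cast(f,uv,z):
    uv=np.array(uv,float).reshape(-1,1,2)
    n=cv2.undistortPoints(uv,f["intrinsics"],np.array(f["dist_coeffs"],float)).reshape(-1,2)
    R=cv2.Rodrigues(np.array(f["rvec"],float))[0];t=np.array(f["tvec"],float).ravel()
    d=np.c_[n,np.ones(len(n))]@R; c=-R.T@t
    return c+d*((z-c[2])/d[:,2])[:,None]
def save(f,name): cv2.imwrite("pics/"+name,cv2.cvtColor(f["color"],cv2.COLOR_RGB2BGR))
E
python3 - <<'E'
from h import *
for n in("top","side"):
    f=eyes.grab_frame(n);save(f,n+"0.png")
    R=cv2.Rodrigues(np.array(f["rvec"],float))[0];print(n,-R.T@np.array(f["tvec"]).ravel(),R[2],f["intrinsics"])
print(ctrl.read_state())
E
```

```text
top [0.35296287 0.00890506 0.82436181] [ 0.22703707  0.00380443 -0.97387869] [[420.30360753   0.         323.42752081]
 [  0.         420.30360753 197.8756162 ]
 [  0.           0.           1.        ]]
side [0.15908539 0.86047649 0.613473  ] [ 0.35814063 -0.77695208 -0.51776515] [[518.30019553   0.         322.81340821]
 [  0.         518.30019553 200.40959074]
 [  0.           0.           1.        ]]
{'time': 0.1, 'joint_positions': array([ 1.30152717,  0.41787578, -0.01028649,  1.61408128,  0.00464504,
        1.11070519, -0.05304722]), 'joint_velocities': array([ 3.32772124e-04,  4.05339173e-05, -5.68126121e-04, -2.39580686e-03,
        2.56728207e-04, -8.85309623e-04,  1.57051079e-03]), 'effort': array([ 7.62098134e-04, -8.65830660e+01,  6.80392552e-01, -4.35644639e+01,
        1.92229240e-02,  4.90847742e-03, -5.11930909e-05]), 'tool_pos': array([ 0.14105803, -0.60856902,  0.23076066]), 'eef_rot': array([-3.12022914e+00, -3.56765540e-01,  2.50221149e-04]), 'wrist_force': array([-0.29179218, -0.07897306, -0.64428837]), 'ft_torque': array([ 0.005081  ,  0.03263515, -0.021848  ]), 'grip_force': 0.0, 'opening': 1.0005531999945336}
```

View pics/top0.png

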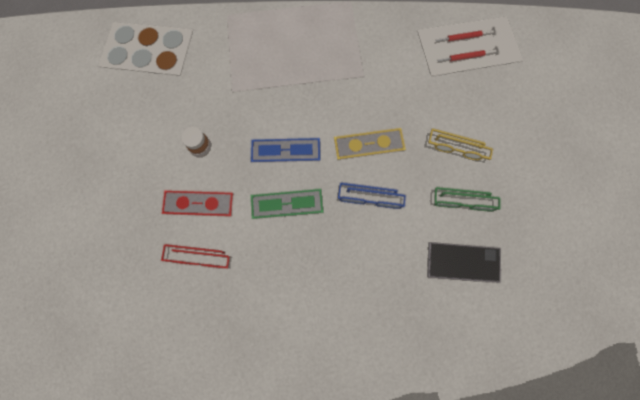

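View pics/side0.png

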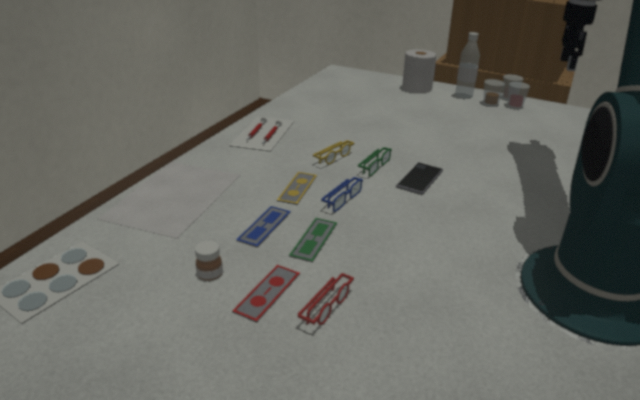

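The top view shows the pads: red (197,203), green (287,204), blue (286,150) and yellow (369,144). The glasses are red (196,257), blue (371,195), yellow (458,146) and green (465,199). The jar is at (196,142) and the phone at (464,262). The side view shows the same layout, with red glasses nearest at (326,303).

```bash
cat >> h.py <<'E'
def masks(f):
    h=cv2.cvtColor(f["color"],cv2.COLOR_RGB2HSV);H,S,V=[h[...,i].astype(int) for i in range(3)]
    s=S>70
    return dict(red=s&((H<8)|(H>170)),yellow=s&(H>15)&(H<32),green=s&(H>45)&(H<85),blue=s&(H>100)&(H<130))
def blobs(m,amin=60):
    m=cv2.morphologyEx(m.astype(np.uint8),cv2.MORPH_CLOSE,np.ones((5,5)))
    n,l,st,c=cv2.connectedComponentsWithStats(m)
    return [(tuple(st[i]),np.argwhere(l==i)[:,::-1]) for i in range(1,n) if st[i,4]>=amin]
E
python3 - <<'E'
from h import *
for n in("top","side"):
    f=eyes.grab_frame(n)
    for c,m in masks(f).items():
        for st,p in blobs(m):
            r=cv2.minAreaRect(p.astype(np.float32))
            print(n,c,[int(i) for i in st],np.round(r[0],1),np.round(r[1],1),np.round(r[2],1))
t=eyes.grab_frame("top")["color"][...,::-1]; s=eyes.grab_frame("side")["color"][...,::-1]
def cr(im,u,v,w,h): return cv2.resize(im[v-h//2:v+h//2,u-w//2:u+w//2],(400,200),interpolation=cv2.INTER_CUBIC)
L=[np.hstack([cr(t,196,257,100,50),cr(t,371,195,100,50)]),np.hstack([cr(t,458,146,100,50),cr(s,326,303,140,70)]),np.hstack([cr(s,342,194,100,50),cr(s,333,153,100,50)])]
cv2.imwrite("pics/m.png",np.vstack(L))
E
```

```text
top red [448, 31, 35, 10, 208] [464.9  35.5] [ 6.1 34.8] 81.5
top red [450, 50, 36, 11, 218] [467.4  55.1] [ 6.1 35.8] 81.0
top red [161, 190, 72, 27, 966] [196.6 202.9] [70.6 24.2] 1.9
top red [161, 244, 69, 25, 616] [195.3 255.9] [68.1 18. ] 6.7
top yellow [334, 128, 72, 32, 917] [369.2 143.1] [23.1 69.5] 82.0
top yellow [428, 128, 65, 33, 860] [460.3 145.7] [65.6 20.2] 14.9
top green [443, 189, 51, 9, 218] [468.  192.8] [50.5  4.8] 5.1
top green [251, 190, 72, 28, 158] [286.3 203.5] [22.7 70.5] 85.2
top green [291, 196, 23, 12, 232] [302.2 201.8] [10.5 22.5] 84.8
top green [259, 199, 24, 12, 235] [270.5 204.5] [10.5 23. ] 85.2
top blue [251, 138, 69, 24, 1113] [285.  149.6] [22.  68.5] 88.7
top blue [338, 183, 67, 24, 471] [371.5 194.7] [66.8 17.5] 6.5
side red [250, 123, 12, 14, 69] [255.8 129.3] [ 4.2 16.3] 45.0
side red [265, 126, 12, 14, 72] [270.7 132.7] [ 4.5 15.7] 39.8
side red [233, 265, 67, 56, 919] [266.5 292.5] [24.9 73.3] 44.3
side red [298, 273, 56, 52, 992] [327.6 298.9] [25.5 65.1] 41.6
side yellow [434, 0, 140, 103, 9603] [509.1  41.3] [137.2 101.7] 9.9
side yellow [487, 93, 11, 10, 79] [492.   97.5] [ 9. 10.] 90.0
side yellow [313, 140, 41, 22, 346] [333.4 150.2] [14.8 41.9] 76.5
side yellow [277, 172, 39, 32, 461] [297.  187.9] [18.9 42.4] 37.6
side yellow [3, 245, 15, 14, 60] [ 10.6 252.6] [10.8 11.7] 60.3
side green [359, 150, 23, 19, 149] [371.6 160.1] [10.  25.8] 51.3
side green [296, 221, 40, 40, 534] [313.7 238.3] [20.7 48.9] 32.9
side blue [566, 6, 28, 41, 568] [578.   26.9] [26.6 40.5] 6.0
side blue [322, 178, 40, 33, 417] [342.8 190.3] [18.4 41.7] 45.0
side blue [237, 207, 53, 39, 751] [263.5 225.5] [18.4 56.6] 45.0
```

View pics/m.png

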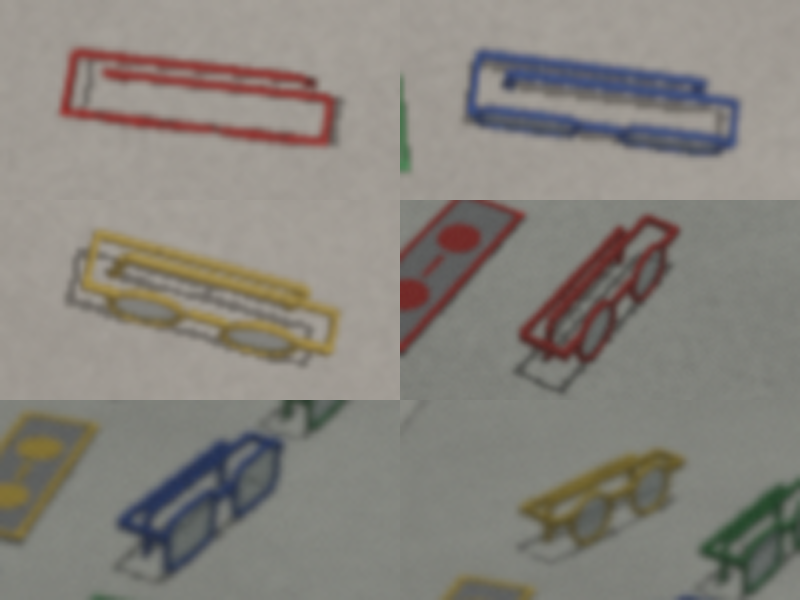

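The crops show each front top bar with the deeper hinge at the +y end, the lenses facing -x and the rear temple covering mid-width. Next I measure yaw, centre and heights from both views.

```bash
cat >> h.py <<'E'
def tri(fs,uvs):
    A=[];b=[]
    for f,uv in zip(fs,uvs):
        p=cast(f,[uv],0.)[0];q=cast(f,[uv],.1)[0];d=(q-p)/np.linalg.norm(q-p)
        M=np.eye(3)-np.outer(d,d);A.append(M);b.append(M@p)
    return np.linalg.lstsq(np.vstack(A),np.hstack(b),rcond=None)[0]
def rect(f,name,win,z,smin=45):
    h=cv2.cvtColor(f["color"],cv2.COLOR_RGB2HSV);H,S=h[...,0].astype(int),h[...,1].astype(int)
    lo,hi={"red":(-9,8),"yellow":(14,33),"green":(40,90),"blue":(98,132)}[name]
    H=np.where((name=="red")&(H>160),H-180,H);m=(S>smin)&(H>lo)&(H<hi)
    u0,v0,u1,v1=win;k=np.zeros_like(m);k[v0:v1,u0:u1]=1
    p=np.argwhere(m&k)[:,::-1].astype(np.float32)
    b=cast(f,cv2.boxPoints(cv2.minAreaRect(p)),z)[:,:2].astype(np.float32)
    w=cast(f,p,z)[:,:2].astype(np.float32)
    c,s,a=cv2.minAreaRect((w*1000))
    if s[0]>s[1]: s=s[::-1];a+=90
    # direction of the long side
    yaw=np.deg2rad(a)
    yaw=(yaw+np.pi/2)%np.pi-np.pi/2
    return np.array(c),np.array(s),yaw,p
GW=dict(red=(155,240,237,273),blue=(330,178,410,212),yellow=(418,122,498,165),green=(424,180,505,215))
PW=dict(red=(155,185,240,220),blue=(244,132,326,168),yellow=(328,122,410,164),green=(244,184,328,224))
E
python3 - <<'E'
from h import *
t=eyes.grab_frame("top");s=eyes.grab_frame("side")
SP=dict(red=(228,260,305,325),blue=(232,200,296,250),yellow=(272,168,322,210),green=(285,215,342,264))
for c in GW:
    a=rect(t,c,PW[c],.004);g=rect(t,c,GW[c],.032)
    ct=cv2.minAreaRect(a[3])[0];cs=cv2.minAreaRect(rect(s,c,SP[c],.004)[3])[0]
    b=rect(s,c,SP[c],.004)
    print(c,"pad",a[0].round(1),a[1].round(1),a[2].round(3),"side",b[0].round(1),b[1].round(1),b[2].round(3),"tri",tri([t,s],[ct,cs]).round(4))
    print("  gl",g[0].round(1),g[1].round(1),g[2].round(3))
# red front corners: +y end, -y end ; top bar
print(tri([t,s],[(161.5,260.2),(314,322)]),tri([t,s],[(229.3,268),(354,280)]))
def cr(im,u,v,w,h): return cv2.resize(im[v-h//2:v+h//2,u-w//2:u+w//2],(400,300),interpolation=cv2.INTER_CUBIC)
S=s["color"][...,::-1]
cv2.imwrite("pics/m2.png",np.vstack([np.hstack([cr(S,326,300,80,60),cr(S,342,192,80,60)]),np.hstack([cr(S,333,152,80,60),cr(S,375,161,80,60)])]))
E
```

```text
red pad [535.3 268.4] [ 51.9 146.2] -0.037 side [502.5 269.3] [118.7 147.3] -0.034 tri [5.352e-01 2.687e-01 3.000e-04]
  gl [425.4 256.2] [ 35.7 134.1] -0.113
blue pad [647.2  91.5] [ 49.2 141.7] 0.016 side [647.7  91.4] [ 51.1 146. ] 0.021 tri [0.6487 0.0917 0.0012]
  gl [542.3 -81.3] [ 37.5 130.4] -0.136
yellow pad [661.  -83.4] [ 52.7 146.2] 0.139 side [662.  -83.6] [ 53.3 148.5] 0.143 tri [ 6.625e-01 -8.340e-02  6.000e-04]
  gl [ 644.9 -264.4] [ 46.4 133.6] -0.273
green pad [533.2  86.2] [ 49.1 142.4] 0.086 side [533.8  86.8] [ 49.6 142.7] 0.087 tri [0.5346 0.0867 0.0008]
  gl [ 534.5 -269. ] [ 37.5 128.6] -0.105
[0.41691791 0.32277457 0.02825683] [0.40323017 0.19161424 0.02139431]
```

View pics/m2.png

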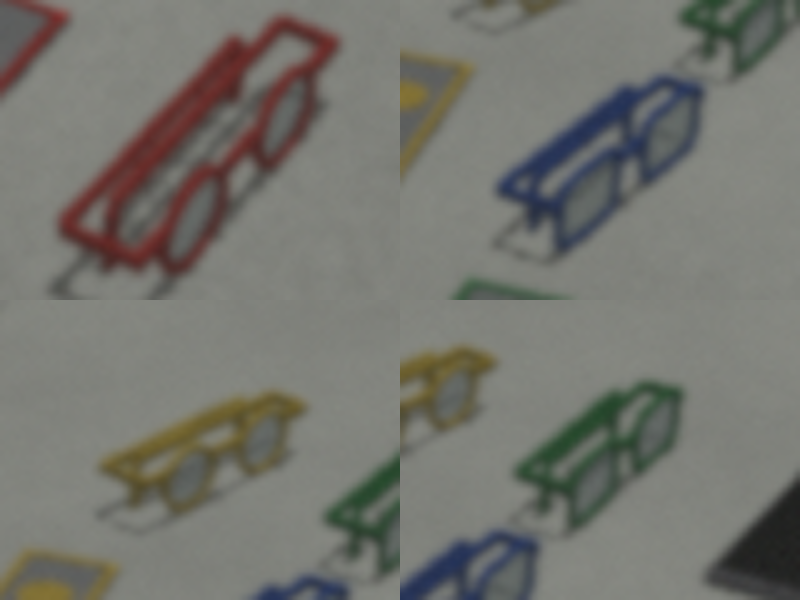

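Red's front bar corners are at side (313.4,322.4) and (353.6,278.6), and its rear hinge is at (298.4,314.4). I'll add a helper that computes the remaining delta, then start towards yellow.

```bash
cat > need.py <<'E'
import sys
from h import *
from scipy.spatial.transform import Rotation as Ro
x,y,z,yaw=map(float,sys.argv[1:5])   # mm, rad ; tool y along (cos yaw, sin yaw), z down
s=ctrl.read_state();Y=np.array([np.cos(yaw),np.sin(yaw),0]);Z=np.array([0,0,-1.])
T=Ro.from_matrix(np.c_[np.cross(Y,Z),Y,Z])
R=Ro.from_rotvec(s["eef_rot"])
print("d cm",(np.array([x,y,z])/10-s["tool_pos"]*100).round(2),"rot",(T*R.inv()).as_rotvec().round(3),"t",s["time"],"j",s["joint_positions"].round(2),"op",round(s["opening"],3),"F",s["wrist_force"].round(1),"g",round(s["grip_force"],1))
E
python3 need.py 645 -264.4 150 -0.273
python3 - <<'E'
from h import *
t=eyes.grab_frame("top");s=eyes.grab_frame("side")
for a,b in [((161.5,260.2),(313.4,322.4)),((229.3,268),(353.6,278.6)),((164.7,245),(298.4,314.4))]: print(tri([t,s],[a,b]).round(4))
E
```

```text
d cm [50.39 34.44 -8.12] rot [-0.   -0.    1.07] t 0.4 j [ 1.3   0.42 -0.01  1.61  0.    1.11 -0.05] op 0.998 F [-0.  -0.3  0.5] g 0.0
[0.4173 0.3232 0.0274]
[0.4037 0.1912 0.0239]
[0.4465 0.3187 0.0282]
```

Call:
play_rows(steps=[{"dx": 3.9,"dy": 2.6,"az": 0.082},{"dx": 3.9,"dy": 2.6,"az": 0.082},{"dx": 3.9,"dy": 2.6,"az": 0.082},{"dx": 3.9,"dy": 2.6,"az": 0.082},{"dx": 3.9,"dy": 2.6,"az": 0.082},{"dx": 3.9,"dy": 2.6,"az": 0.082},{"dx": 3.9,"dy": 2.6,"az": 0.082},{"dx": 3.9,"dy": 2.6,"az": 0.082}])

```text
schema error: expected keys dx, dy, dz, ax, ay, az, claw
```

```bash
python3 need.py 645 -264.4 150 -0.273
```

```text
d cm [50.38 34.44 -8.12] rot [-0.   -0.    1.07] t 0.5 j [ 1.3   0.42 -0.01  1.61  0.    1.11 -0.05] op 0.996 F [0.8 0.4 0.2] g 0.0
```

Call:
play_rows(steps=[{"dx": 3.9,"dy": 2.6,"dz": 0,"ax": 0,"ay": 0,"az": 0.082,"claw": 6.5},{"dx": 3.9,"dy": 2.6,"dz": 0,"ax": 0,"ay": 0,"az": 0.082,"claw": 6.5},{"dx": 3.9,"dy": 2.6,"dz": 0,"ax": 0,"ay": 0,"az": 0.082,"claw": 6.5},{"dx": 3.9,"dy": 2.6,"dz": 0,"ax": 0,"ay": 0,"az": 0.082,"claw": 6.5},{"dx": 3.9,"dy": 2.6,"dz": 0,"ax": 0,"ay": 0,"az": 0.082,"claw": 6.5},{"dx": 3.9,"dy": 2.6,"dz": 0,"ax": 0,"ay": 0,"az": 0.082,"claw": 6.5},{"dx": 3.9,"dy": 2.6,"dz": 0,"ax": 0,"ay": 0,"az": 0.082,"claw": 6.5},{"dx": 3.9,"dy": 2.6,"dz": 0,"ax": 0,"ay": 0,"az": 0.082,"claw": 6.5}], squeeze=30)

```text
time: 1.5
tool_pos: [0.4543, -0.4, 0.2314]
eef_rot: [2.838, 1.347, -0.0]
wrist_force: [-0.6, -0.9, 0.5]
opening: 0.76
grip_force: 0.0
```

```bash
python3 need.py 645 -264.4 100 -0.273
```

```text
d cm [ 19.07  13.56 -13.14] rot [0.    0.    0.412] t 1.5 j [ 0.88  0.4  -0.27  1.66  0.12  1.1  -0.11] op 0.76 F [-0.6 -0.9  0.5] g 0.0
```

Call:
play_rows(steps=[{"dx": 3.8,"dy": 2.7,"dz": -1,"ax": 0,"ay": 0,"az": 0.082,"claw": 6.5},{"dx": 3.8,"dy": 2.7,"dz": -1,"ax": 0,"ay": 0,"az": 0.082,"claw": 6.5},{"dx": 3.8,"dy": 2.7,"dz": -2,"ax": 0,"ay": 0,"az": 0.082,"claw": 6.5},{"dx": 3.8,"dy": 2.7,"dz": -2,"ax": 0,"ay": 0,"az": 0.082,"claw": 6.5},{"dx": 3.9,"dy": 2.8,"dz": -2,"ax": 0,"ay": 0,"az": 0.082,"claw": 6.5},{"dx": 0,"dy": 0,"dz": -4,"ax": 0,"ay": 0,"az": 0,"claw": 6.5},{"dx": 0,"dy": 0,"dz": -2,"ax": 0,"ay": 0,"az": 0,"claw": 6.5},{"dx": 0,"dy": 0,"dz": 0,"ax": 0,"ay": 0,"az": 0,"claw": 6.5}])

```text
time: 2.5
tool_pos: [0.6432, -0.2654, 0.0903]
eef_rot: [-2.506, -1.891, 0.002]
wrist_force: [-0.5, -0.2, 0.4]
opening: 0.76
grip_force: 0.0
```

```bash
python3 need.py 645 -264.4 10 -0.273
python3 - <<'E'
from h import *
s=eyes.grab_frame("side")["color"][...,::-1];t=eyes.grab_frame("top")["color"][...,::-1]
cv2.imwrite("pics/a1.png",np.hstack([cv2.resize(s[80:200,270:390],(400,400)),cv2.resize(t[80:200,400:520],(400,400))]))
E
```

```text
d cm [ 0.18  0.1  -8.03] rot [-0.    -0.002  0.005] t 2.5 j [ 0.58  0.71 -0.36  1.51  0.28  0.97 -0.13] op 0.76 F [-0.5 -0.2  0.4] g 0.0
```

View pics/a1.png

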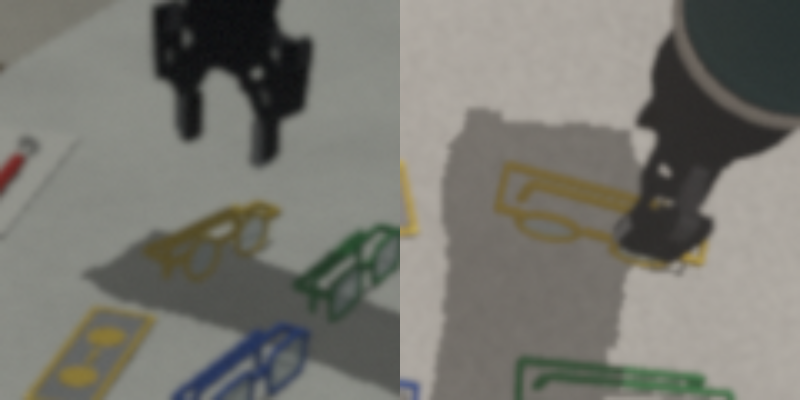

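The fingers straddle the yellow glasses in both views: in the right crop the gripper is over (665,220), and in the left crop above (215,240).

Call:
play_rows(steps=[{"dx": 0.2,"dy": 0.1,"dz": -3,"ax": 0,"ay": 0,"az": 0,"claw": 6.5},{"dx": 0,"dy": 0,"dz": -3,"ax": 0,"ay": 0,"az": 0,"claw": 6.5},{"dx": 0,"dy": 0,"dz": -2.4,"ax": 0,"ay": 0,"az": 0,"claw": 6.5},{"dx": 0,"dy": 0,"dz": 0,"ax": 0,"ay": 0,"az": 0,"claw": 6.5},{"dx": 0,"dy": 0,"dz": 0,"ax": 0,"ay": 0,"az": 0,"claw": 3},{"dx": 0,"dy": 0,"dz": 0,"ax": 0,"ay": 0,"az": 0,"claw": 3},{"dx": 0,"dy": 0,"dz": 0,"ax": 0,"ay": 0,"az": 0,"claw": 2.5},{"dx": 0,"dy": 0,"dz": 0,"ax": 0,"ay": 0,"az": 0,"claw": 2.5}], squeeze=30)

```text
time: 3.6
tool_pos: [0.647, -0.2642, 0.0089]
eef_rot: [2.505, 1.892, 0.002]
wrist_force: [-0.6, 0.4, 4.5]
opening: 0.39
grip_force: 29.6
```

```bash
python3 need.py 661.5 -83.5 60 0.14
```

```text
d cm [ 1.45 18.07  5.11] rot [0.    0.002 0.417] t 3.6 j [ 0.56  0.82 -0.33  1.53  0.32  0.84 -0.16] op 0.39 F [-0.6  0.4  4.5] g 29.6
```

Call:
play_rows(steps=[{"dx": 0,"dy": 0,"dz": 2,"ax": 0,"ay": 0,"az": 0,"claw": 2.5},{"dx": 0,"dy": 0,"dz": 3,"ax": 0,"ay": 0,"az": 0,"claw": 2.5},{"dx": 0.3,"dy": 3.6,"dz": 0,"ax": 0,"ay": 0,"az": 0.083,"claw": 2.5},{"dx": 0.3,"dy": 3.6,"dz": 0,"ax": 0,"ay": 0,"az": 0.083,"claw": 2.5},{"dx": 0.3,"dy": 3.6,"dz": 0,"ax": 0,"ay": 0,"az": 0.083,"claw": 2.5},{"dx": 0.3,"dy": 3.6,"dz": 0,"ax": 0,"ay": 0,"az": 0.083,"claw": 2.5},{"dx": 0.3,"dy": 3.6,"dz": 0,"ax": 0,"ay": 0,"az": 0.083,"claw": 2.5},{"dx": 0,"dy": 0,"dz": 0,"ax": 0,"ay": 0,"az": 0,"claw": 2.5}])

```text
time: 4.6
tool_pos: [0.6611, -0.0781, 0.0571]
eef_rot: [-2.051, -2.377, -0.002]
wrist_force: [0.4, -0.4, -0.6]
opening: 0.391
grip_force: 30.5
```

```bash
python3 need.py 661.5 -83.5 13 0.14
python3 - <<'E'
from h import *
s=eyes.grab_frame("side")["color"][...,::-1];t=eyes.grab_frame("top")["color"][...,::-1]
cv2.imwrite("pics/a2.png",np.hstack([cv2.resize(s[120:240,240:360],(400,400)),cv2.resize(t[80:200,310:430],(400,400))]))
E
```

```text
d cm [ 0.04 -0.54 -4.41] rot [-0.002 -0.001 -0.007] t 4.6 j [ 0.39  0.73 -0.46  1.61  0.38  0.89 -0.06] op 0.391 F [ 0.4 -0.4 -0.6] g 30.5
```

View pics/a2.png

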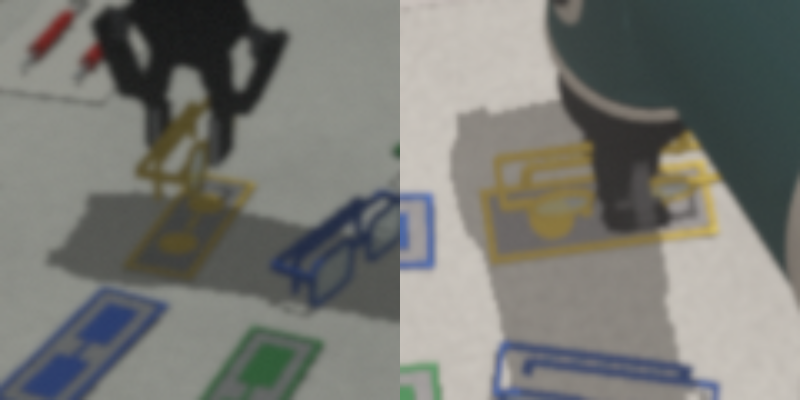

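The yellow glasses hang level in the grip over their pad, about parallel to it (left crop at (180,165), right crop at (600,185)).

```bash
python3 need.py 661.5 -83.5 13 0.14
```

```text
d cm [ 0.05 -0.09 -4.4 ] rot [ 0.    -0.001 -0.   ] t 4.7 j [ 0.39  0.73 -0.45  1.61  0.38  0.89 -0.06] op 0.39 F [-0.  -0.7 -1.2] g 30.5
```

Call:
play_rows(steps=[{"dx": 0.05,"dy": -0.1,"dz": -2,"ax": 0,"ay": 0,"az": 0,"claw": 2.5},{"dx": 0,"dy": 0,"dz": -1.5,"ax": 0,"ay": 0,"az": 0,"claw": 2.5},{"dx": 0,"dy": 0,"dz": -0.6,"ax": 0,"ay": 0,"az": 0,"claw": 2.5},{"dx": 0,"dy": 0,"dz": 0,"ax": 0,"ay": 0,"az": 0,"claw": 2.5},{"dx": 0,"dy": 0,"dz": 0,"ax": 0,"ay": 0,"az": 0,"claw": 2.5}])

```text
time: 5.32
tool_pos: [0.6619, -0.0848, 0.0167]
eef_rot: [2.063, 2.369, 0.0]
wrist_force: [0.5, -0.9, -0.3]
opening: 0.387
grip_force: 30.5
```

```bash
python3 need.py 661.5 -83.5 13 0.14
```

```text
d cm [-0.04  0.13 -0.37] rot [0.    0.001 0.002] t 5.325 j [ 0.38  0.78 -0.43  1.62  0.41  0.83 -0.08] op 0.387 F [ 0.5 -0.9 -0.3] g 30.5
```

Call:
play_rows(steps=[{"dx": 0,"dy": 0.1,"dz": -0.2,"ax": 0,"ay": 0,"az": 0,"claw": 2.5},{"dx": 0,"dy": 0,"dz": -0.2,"ax": 0,"ay": 0,"az": 0,"claw": 2.5},{"dx": 0,"dy": 0,"dz": 0,"ax": 0,"ay": 0,"az": 0,"claw": 2.5}])

```text
time: 5.7
tool_pos: [0.6618, -0.0837, 0.0129]
eef_rot: [2.063, 2.369, 0.0]
wrist_force: [-2.7, 1.4, 8.0]
opening: 0.389
grip_force: 31.5
```

```bash
python3 need.py 661.5 -83.5 13 0.14
```

```text
d cm [-0.03  0.02  0.01] rot [0.    0.    0.002] t 5.7 j [ 0.38  0.79 -0.43  1.62  0.41  0.83 -0.08] op 0.389 F [-2.7  1.4  8. ] g 31.5
```

Contact is confirmed at 8 N. I'll release, rise, then head for green.

Call:
play_rows(steps=[{"dx": 0,"dy": 0,"dz": 0,"ax": 0,"ay": 0,"az": 0,"claw": 6},{"dx": 0,"dy": 0,"dz": 0,"ax": 0,"ay": 0,"az": 0,"claw": 6},{"dx": 0,"dy": 0,"dz": 0,"ax": 0,"ay": 0,"az": 0,"claw": 6},{"dx": 0,"dy": 0,"dz": 0,"ax": 0,"ay": 0,"az": 0,"claw": 6},{"dx": 0,"dy": 0,"dz": 2,"ax": 0,"ay": 0,"az": 0,"claw": 6},{"dx": 0,"dy": 0,"dz": 5,"ax": 0,"ay": 0,"az": 0,"claw": 6.5},{"dx": -1,"dy": -2,"dz": 3,"ax": 0,"ay": 0,"az": 0,"claw": 6.5},{"dx": -2,"dy": -4,"dz": 0,"ax": 0,"ay": 0,"az": 0,"claw": 6.5}])

```text
time: 6.7
tool_pos: [0.6334, -0.1428, 0.1166]
eef_rot: [2.056, 2.369, 0.005]
wrist_force: [-0.3, -0.5, -1.1]
opening: 0.763
grip_force: 0.0
```

```bash
python3 need.py 534.5 -269 90 -0.105
```

```text
d cm [ -9.89 -12.62  -2.66] rot [ 0.001  0.005 -0.246] t 6.7 j [ 0.52  0.63 -0.48  1.63  0.34  0.96  0.06] op 0.763 F [-0.3 -0.5 -1.1] g 0.0
```

Call:
play_rows(steps=[{"dx": -2.5,"dy": -3.2,"dz": 0,"ax": 0,"ay": 0,"az": -0.062,"claw": 6.5},{"dx": -2.5,"dy": -3.2,"dz": 0,"ax": 0,"ay": 0,"az": -0.062,"claw": 6.5},{"dx": -2.4,"dy": -3.1,"dz": 0,"ax": 0,"ay": 0,"az": -0.062,"claw": 6.5},{"dx": -2.4,"dy": -3.1,"dz": -2.3,"ax": 0,"ay": 0,"az": -0.06,"claw": 6.5},{"dx": 0,"dy": 0,"dz": 0,"ax": 0,"ay": 0,"az": 0,"claw": 6.5},{"dx": 0,"dy": 0,"dz": 0,"ax": 0,"ay": 0,"az": 0,"claw": 6.5}])

```text
time: 7.45
tool_pos: [0.5344, -0.2694, 0.0905]
eef_rot: [2.336, 2.099, 0.001]
wrist_force: [0.6, 0.4, 0.6]
opening: 0.758
grip_force: 0.0
```

```bash
python3 need.py 534.5 -269 9 -0.105
```

```text
d cm [ 0.01  0.04 -8.15] rot [0.    0.001 0.002] t 7.45 j [ 0.73  0.57 -0.41  1.78  0.29  0.85  0.08] op 0.758 F [0.6 0.4 0.6] g 0.0
```

Call:
play_rows(steps=[{"dx": 0,"dy": 0,"dz": -3,"ax": 0,"ay": 0,"az": 0,"claw": 6.5},{"dx": 0,"dy": 0,"dz": -3,"ax": 0,"ay": 0,"az": 0,"claw": 6.5},{"dx": 0,"dy": 0,"dz": -2.1,"ax": 0,"ay": 0,"az": 0,"claw": 6.5},{"dx": 0,"dy": 0,"dz": 0,"ax": 0,"ay": 0,"az": 0,"claw": 6.5},{"dx": 0,"dy": 0,"dz": 0,"ax": 0,"ay": 0,"az": 0,"claw": 3},{"dx": 0,"dy": 0,"dz": 0,"ax": 0,"ay": 0,"az": 0,"claw": 2.5},{"dx": 0,"dy": 0,"dz": 0,"ax": 0,"ay": 0,"az": 0,"claw": 2.5},{"dx": 0,"dy": 0,"dz": 0,"ax": 0,"ay": 0,"az": 0,"claw": 2.5}])

```text
time: 8.45
tool_pos: [0.5344, -0.2701, 0.0096]
eef_rot: [2.337, 2.097, 0.001]
wrist_force: [-0.9, 0.3, 5.3]
opening: 0.389
grip_force: 29.3
```

```bash
python3 need.py 533.5 86.5 60 0.086
python3 - <<'E'
from h import *
t=eyes.grab_frame("top")
g=rect(t,"yellow",PW["yellow"],.03);print(g[0],g[1],g[2])
s=eyes.grab_frame("side")
cv2.imwrite("pics/a3.png",np.hstack([cv2.resize(s["color"][120:240,240:400,::-1],(400,300)),cv2.resize(t["color"][90:210,310:470,::-1],(400,300))]))
E
```

```text
d cm [-0.09 35.66  5.04] rot [0.001 0.002 0.194] t 8.45 j [ 0.69  0.69 -0.36  1.81  0.35  0.71  0.03] op 0.389 F [-0.9  0.3  5.3] g 29.3
[652.95788574 -81.89030457] [ 53.68447876 144.76257324] 0.1400399290768357
```

View pics/a3.png

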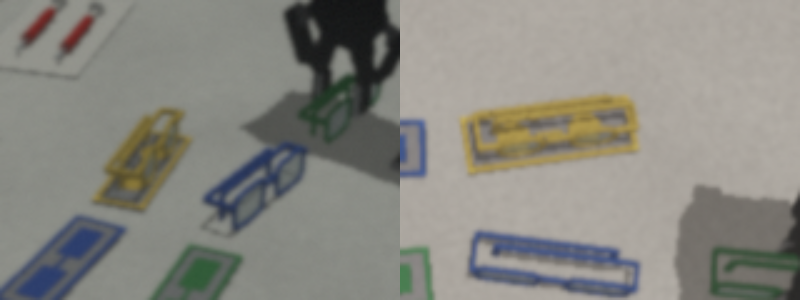

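Yellow stands upright on its pad (left crop (145,160), right crop (550,135)), and green is held. Now carrying green over to its pad.

Call:
play_rows(steps=[{"dx": 0,"dy": 0,"dz": 3,"ax": 0,"ay": 0,"az": 0,"claw": 2.5},{"dx": 0,"dy": 0,"dz": 5,"ax": 0,"ay": 0,"az": 0,"claw": 2.5},{"dx": 0,"dy": 5,"dz": 0,"ax": 0,"ay": 0,"az": 0.03,"claw": 2.5},{"dx": 0,"dy": 5,"dz": 0,"ax": 0,"ay": 0,"az": 0.03,"claw": 2.5},{"dx": 0,"dy": 5,"dz": 0,"ax": 0,"ay": 0,"az": 0.03,"claw": 2.5},{"dx": 0,"dy": 5,"dz": 0,"ax": 0,"ay": 0,"az": 0.03,"claw": 2.5},{"dx": 0,"dy": 5,"dz": 0,"ax": 0,"ay": 0,"az": 0.03,"claw": 2.5},{"dx": 0,"dy": 5,"dz": 0,"ax": 0,"ay": 0,"az": 0.03,"claw": 2.5}])

```text
time: 9.55
tool_pos: [0.5339, 0.0316, 0.0892]
eef_rot: [2.138, 2.3, 0.001]
wrist_force: [0.5, 0.2, -0.1]
opening: 0.387
grip_force: 30.4
```

Call:
play_rows(steps=[{"dx": -0.1,"dy": 3.5,"dz": 0,"ax": 0,"ay": 0,"az": 0.012,"claw": 2.5},{"dx": 0,"dy": 2,"dz": -2,"ax": 0,"ay": 0,"az": 0,"claw": 2.5},{"dx": 0,"dy": 0,"dz": -3,"ax": 0,"ay": 0,"az": 0,"claw": 2.5},{"dx": 0,"dy": 0,"dz": 0,"ax": 0,"ay": 0,"az": 0,"claw": 2.5},{"dx": 0,"dy": 0,"dz": 0,"ax": 0,"ay": 0,"az": 0,"claw": 2.5}])

```text
time: 10.18
tool_pos: [0.5332, 0.085, 0.0395]
eef_rot: [2.126, 2.312, 0.001]
wrist_force: [0.4, 0.2, -0.0]
opening: 0.391
grip_force: 30.4
```

```bash
python3 need.py 533.5 86.5 13 0.086
python3 - <<'E'
from h import *
t=eyes.grab_frame("top");s=eyes.grab_frame("side")
cv2.imwrite("pics/a4.png",np.hstack([cv2.resize(s["color"][160:280,240:360,::-1],(400,400),interpolation=2),cv2.resize(t["color"][100:180,320:420,::-1],(400,400),interpolation=2)]))
E
```

```text
d cm [ 0.03  0.15 -2.65] rot [0.    0.001 0.002] t 10.175 j [ 0.17  0.58 -0.48  1.95  0.4   0.71 -0.47] op 0.391 F [ 0.4  0.2 -0. ] g 30.4
```

View pics/a4.png

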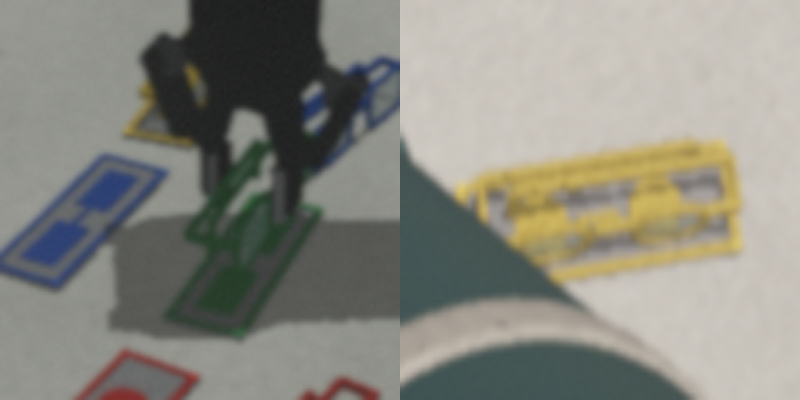

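Green hangs over its pad at left crop (235,210). Lowering it to contact.

Call:
play_rows(steps=[{"dx": 0,"dy": 0.1,"dz": -2,"ax": 0,"ay": 0,"az": 0,"claw": 2.5},{"dx": 0,"dy": 0,"dz": -0.5,"ax": 0,"ay": 0,"az": 0,"claw": 2.5},{"dx": 0,"dy": 0,"dz": -0.15,"ax": 0,"ay": 0,"az": 0,"claw": 2.5},{"dx": 0,"dy": 0,"dz": 0,"ax": 0,"ay": 0,"az": 0,"claw": 2.5},{"dx": 0,"dy": 0,"dz": 0,"ax": 0,"ay": 0,"az": 0,"claw": 2.5}])

```text
time: 10.9
tool_pos: [0.5325, 0.086, 0.0125]
eef_rot: [2.126, 2.312, -0.001]
wrist_force: [-10.3, -4.2, 29.3]
opening: 0.386
grip_force: 34.9
```

```bash
python3 need.py 533.5 86.5 13 0.086
```

```text
d cm [0.1  0.05 0.05] rot [ 0.001 -0.     0.002] t 10.9 j [ 0.14  0.62 -0.45  1.95  0.43  0.66 -0.5 ] op 0.386 F [-10.3  -4.2  29.3] g 34.9
```

Call:
play_rows(steps=[{"dx": 0,"dy": 0,"dz": 0.15,"ax": 0,"ay": 0,"az": 0,"claw": 2.5},{"dx": 0,"dy": 0,"dz": 0,"ax": 0,"ay": 0,"az": 0,"claw": 6},{"dx": 0,"dy": 0,"dz": 0,"ax": 0,"ay": 0,"az": 0,"claw": 6},{"dx": 0,"dy": 0,"dz": 0,"ax": 0,"ay": 0,"az": 0,"claw": 6},{"dx": 0,"dy": 0,"dz": 0,"ax": 0,"ay": 0,"az": 0,"claw": 6},{"dx": 0,"dy": 0,"dz": 2,"ax": 0,"ay": 0,"az": 0,"claw": 6},{"dx": 0,"dy": 0,"dz": 5,"ax": 0,"ay": 0,"az": 0,"claw": 6.5},{"dx": 0,"dy": -3,"dz": 1,"ax": 0,"ay": 0,"az": 0,"claw": 6.5}])

```text
time: 11.9
tool_pos: [0.5341, 0.0582, 0.0974]
eef_rot: [2.12, 2.314, 0.006]
wrist_force: [0.6, -0.9, -0.3]
opening: 0.762
grip_force: 0.0
```

```bash
python3 need.py 542.3 -81.3 90 -0.136
```

```text
d cm [  0.82 -13.95  -0.74] rot [-0.001  0.005 -0.224] t 11.9 j [ 0.26  0.49 -0.53  1.93  0.33  0.81 -0.36] op 0.762 F [ 0.6 -0.9 -0.3] g 0.0
```

Call:
play_rows(steps=[{"dx": 0.2,"dy": -4,"dz": 0,"ax": 0,"ay": 0,"az": -0.06,"claw": 6.5},{"dx": 0.2,"dy": -4,"dz": 0,"ax": 0,"ay": 0,"az": -0.06,"claw": 6.5},{"dx": 0.2,"dy": -4,"dz": 0,"ax": 0,"ay": 0,"az": -0.06,"claw": 6.5},{"dx": 0.2,"dy": -1.8,"dz": -0.5,"ax": 0,"ay": 0,"az": -0.042,"claw": 6.5},{"dx": 0,"dy": 0,"dz": 0,"ax": 0,"ay": 0,"az": 0,"claw": 6.5},{"dx": 0,"dy": 0,"dz": 0,"ax": 0,"ay": 0,"az": 0,"claw": 6.5}])

```text
time: 12.65
tool_pos: [0.5407, -0.0803, 0.0886]
eef_rot: [-2.367, -2.066, -0.001]
wrist_force: [-0.4, -0.0, 0.4]
opening: 0.763
grip_force: 0.0
```

```bash
python3 need.py 542.3 -81.3 9.5 -0.136
```

```text
d cm [ 0.16 -0.1  -7.91] rot [-0.001  0.    -0.   ] t 12.65 j [ 0.45  0.5  -0.45  1.91  0.29  0.79 -0.29] op 0.763 F [-0.4 -0.   0.4] g 0.0
```

Call:
play_rows(steps=[{"dx": 0.15,"dy": -0.1,"dz": -3,"ax": 0,"ay": 0,"az": 0,"claw": 6.5},{"dx": 0,"dy": 0,"dz": -3,"ax": 0,"ay": 0,"az": 0,"claw": 6.5},{"dx": 0,"dy": 0,"dz": -1.9,"ax": 0,"ay": 0,"az": 0,"claw": 6.5},{"dx": 0,"dy": 0,"dz": 0,"ax": 0,"ay": 0,"az": 0,"claw": 6.5},{"dx": 0,"dy": 0,"dz": 0,"ax": 0,"ay": 0,"az": 0,"claw": 3},{"dx": 0,"dy": 0,"dz": 0,"ax": 0,"ay": 0,"az": 0,"claw": 2.5},{"dx": 0,"dy": 0,"dz": 0,"ax": 0,"ay": 0,"az": 0,"claw": 2.5},{"dx": 0,"dy": 0,"dz": 0,"ax": 0,"ay": 0,"az": 0,"claw": 2.5}])

```text
time: 13.65
tool_pos: [0.5428, -0.0828, 0.0104]
eef_rot: [2.368, 2.062, 0.002]
wrist_force: [-1.2, 0.4, 6.2]
opening: 0.392
grip_force: 29.2
```

```bash
python3 need.py 647.8 91.5 90 0.018
```

```text
d cm [10.5  17.43  7.96] rot [0.    0.002 0.156] t 13.65 j [ 0.4   0.63 -0.38  1.93  0.37  0.65 -0.36] op 0.392 F [-1.2  0.4  6.2] g 29.2
```

Call:
play_rows(steps=[{"dx": 0,"dy": 0,"dz": 3,"ax": 0,"ay": 0,"az": 0,"claw": 2.5},{"dx": 0,"dy": 0,"dz": 5,"ax": 0,"ay": 0,"az": 0,"claw": 2.5},{"dx": 2.6,"dy": 4.3,"dz": 0,"ax": 0,"ay": 0,"az": 0.04,"claw": 2.5},{"dx": 2.6,"dy": 4.3,"dz": 0,"ax": 0,"ay": 0,"az": 0.04,"claw": 2.5},{"dx": 2.6,"dy": 4.3,"dz": 0,"ax": 0,"ay": 0,"az": 0.04,"claw": 2.5},{"dx": 2.7,"dy": 4.4,"dz": 0,"ax": 0,"ay": 0,"az": 0.036,"claw": 2.5},{"dx": 0,"dy": 0,"dz": -4,"ax": 0,"ay": 0,"az": 0,"claw": 2.5},{"dx": 0,"dy": 0,"dz": 0,"ax": 0,"ay": 0,"az": 0,"claw": 2.5}])

```text
time: 14.65
tool_pos: [0.6456, 0.0899, 0.0474]
eef_rot: [-2.199, -2.24, 0.005]
wrist_force: [-0.4, -1.3, -0.8]
opening: 0.392
grip_force: 30.4
```

Call:
play_rows(steps=[{"dx": 0,"dy": 0,"dz": 0,"ax": 0,"ay": 0,"az": 0,"claw": 2.5}])

```text
time: 14.78
tool_pos: [0.6476, 0.0896, 0.0507]
eef_rot: [2.202, 2.24, 0.001]
wrist_force: [0.2, 0.6, 0.1]
opening: 0.39
grip_force: 30.4
```

```bash
python3 need.py 647.8 90 14.5 0.018
```

```text
d cm [ 0.02  0.04 -3.62] rot [0.    0.001 0.001] t 14.775 j [ 0.14  0.72 -0.46  1.65  0.39  0.87 -0.46] op 0.39 F [0.2 0.6 0.1] g 30.4
```

Call:
play_rows(steps=[{"dx": 0,"dy": 0,"dz": -2.5,"ax": 0,"ay": 0,"az": 0,"claw": 2.5},{"dx": 0,"dy": 0,"dz": -0.7,"ax": 0,"ay": 0,"az": 0,"claw": 2.5},{"dx": 0,"dy": 0,"dz": -0.2,"ax": 0,"ay": 0,"az": 0,"claw": 2.5},{"dx": 0,"dy": 0,"dz": -0.1,"ax": 0,"ay": 0,"az": 0,"claw": 2.5},{"dx": 0,"dy": 0,"dz": 0,"ax": 0,"ay": 0,"az": 0,"claw": 2.5}])

```text
time: 15.4
tool_pos: [0.6474, 0.0902, 0.0149]
eef_rot: [2.201, 2.241, 0.001]
wrist_force: [0.8, 0.2, -0.2]
opening: 0.39
grip_force: 30.5
```

```bash
python3 need.py 647.8 90 14.5 0.018
```

```text
d cm [ 0.04 -0.02 -0.04] rot [-0.     0.001  0.   ] t 15.4 j [ 0.12  0.77 -0.44  1.65  0.42  0.81 -0.48] op 0.39 F [ 0.8  0.2 -0.2] g 30.5
```

Call:
play_rows(steps=[{"dx": 0,"dy": 0,"dz": -0.1,"ax": 0,"ay": 0,"az": 0,"claw": 2.5},{"dx": 0,"dy": 0,"dz": 0,"ax": 0,"ay": 0,"az": 0,"claw": 2.5}])

```text
time: 15.65
tool_pos: [0.6476, 0.0902, 0.0144]
eef_rot: [2.201, 2.241, 0.001]
wrist_force: [-4.0, -1.4, 14.4]
opening: 0.393
grip_force: 32.0
```

Contact. Release and move towards red.

Call:
play_rows(steps=[{"dx": 0,"dy": 0,"dz": 0.05,"ax": 0,"ay": 0,"az": 0,"claw": 6},{"dx": 0,"dy": 0,"dz": 0,"ax": 0,"ay": 0,"az": 0,"claw": 6},{"dx": 0,"dy": 0,"dz": 0,"ax": 0,"ay": 0,"az": 0,"claw": 6},{"dx": 0,"dy": 0,"dz": 0,"ax": 0,"ay": 0,"az": 0,"claw": 6},{"dx": 0,"dy": 0,"dz": 2,"ax": 0,"ay": 0,"az": 0,"claw": 6},{"dx": 0,"dy": 0,"dz": 6,"ax": 0,"ay": 0,"az": 0,"claw": 6.5},{"dx": -3,"dy": 2,"dz": 4,"ax": 0,"ay": 0,"az": 0,"claw": 6.5},{"dx": -4,"dy": 3,"dz": 0,"ax": 0,"ay": 0,"az": 0,"claw": 6.5}])

```text
time: 16.65
tool_pos: [0.5784, 0.1407, 0.1381]
eef_rot: [2.201, 2.237, 0.008]
wrist_force: [0.2, 1.5, -0.8]
opening: 0.757
grip_force: 0.0
```

```bash
python3 need.py 425.4 256.5 90 -0.113
```

```text
d cm [-15.3   11.58  -4.81] rot [-0.     0.006 -0.129] t 16.65 j [ 0.11  0.52 -0.53  1.76  0.32  0.94 -0.53] op 0.757 F [ 0.2  1.5 -0.8] g 0.0
```

Call:
play_rows(steps=[{"dx": -3,"dy": 2.3,"dz": 0,"ax": 0,"ay": 0,"az": -0.026,"claw": 6.5},{"dx": -3,"dy": 2.3,"dz": 0,"ax": 0,"ay": 0,"az": -0.026,"claw": 6.5},{"dx": -3,"dy": 2.3,"dz": 0,"ax": 0,"ay": 0,"az": -0.026,"claw": 6.5},{"dx": -3,"dy": 2.3,"dz": -1,"ax": 0,"ay": 0,"az": -0.026,"claw": 6.5},{"dx": -3,"dy": 2.3,"dz": -3,"ax": 0,"ay": 0,"az": -0.026,"claw": 6.5},{"dx": 0,"dy": 0,"dz": 0,"ax": 0,"ay": 0,"az": 0,"claw": 6.5},{"dx": 0,"dy": 0,"dz": 0,"ax": 0,"ay": 0,"az": 0,"claw": 6.5}])

```text
time: 17.52
tool_pos: [0.428, 0.2552, 0.0948]
eef_rot: [2.342, 2.093, 0.002]
wrist_force: [-0.1, -0.3, 0.2]
opening: 0.761
grip_force: 0.0
```

```bash
python3 need.py 425.4 256.5 9.5 -0.113
```

```text
d cm [-0.26  0.13 -8.53] rot [-0.     0.001 -0.001] t 17.525 j [-0.14  0.43 -0.55  2.02  0.32  0.77 -0.99] op 0.761 F [-0.1 -0.3  0.2] g 0.0
```

Call:
play_rows(steps=[{"dx": -0.25,"dy": 0.15,"dz": -3,"ax": 0,"ay": 0,"az": 0,"claw": 6.5},{"dx": 0,"dy": 0,"dz": -3,"ax": 0,"ay": 0,"az": 0,"claw": 6.5},{"dx": 0,"dy": 0,"dz": -2.5,"ax": 0,"ay": 0,"az": 0,"claw": 6.5},{"dx": 0,"dy": 0,"dz": 0,"ax": 0,"ay": 0,"az": 0,"claw": 6.5},{"dx": 0,"dy": 0,"dz": 0,"ax": 0,"ay": 0,"az": 0,"claw": 3},{"dx": 0,"dy": 0,"dz": 0,"ax": 0,"ay": 0,"az": 0,"claw": 2.5},{"dx": 0,"dy": 0,"dz": 0,"ax": 0,"ay": 0,"az": 0,"claw": 2.5},{"dx": 0,"dy": 0,"dz": 0,"ax": 0,"ay": 0,"az": 0,"claw": 2.5}])

```text
time: 18.52
tool_pos: [0.4256, 0.2568, 0.0101]
eef_rot: [2.342, 2.093, 0.003]
wrist_force: [-1.0, -1.9, 9.7]
opening: 0.387
grip_force: 28.9
```

```bash
python3 need.py 535.5 268.5 60 -0.036
```

```text
d cm [10.99  1.17  4.99] rot [-0.001  0.002  0.076] t 18.525 j [-0.23  0.58 -0.46  2.06  0.44  0.6  -1.1 ] op 0.387 F [-1.  -1.9  9.7] g 28.9
```

Call:
play_rows(steps=[{"dx": 0,"dy": 0,"dz": 2,"ax": 0,"ay": 0,"az": 0,"claw": 2.5},{"dx": 0,"dy": 0,"dz": 3,"ax": 0,"ay": 0,"az": 0,"claw": 2.5},{"dx": 2.7,"dy": 0.3,"dz": 0,"ax": 0,"ay": 0,"az": 0.02,"claw": 2.5},{"dx": 2.7,"dy": 0.3,"dz": 0,"ax": 0,"ay": 0,"az": 0.02,"claw": 2.5},{"dx": 2.8,"dy": 0.3,"dz": 0,"ax": 0,"ay": 0,"az": 0.02,"claw": 2.5},{"dx": 2.8,"dy": 0.3,"dz": -1,"ax": 0,"ay": 0,"az": 0.017,"claw": 2.5},{"dx": 0,"dy": 0,"dz": 0,"ax": 0,"ay": 0,"az": 0,"claw": 2.5},{"dx": 0,"dy": 0,"dz": 0,"ax": 0,"ay": 0,"az": 0,"claw": 2.5}])

```text
time: 19.52
tool_pos: [0.5343, 0.2687, 0.0493]
eef_rot: [-2.26, -2.182, -0.0]
wrist_force: [-0.3, 0.7, -1.3]
opening: 0.388
grip_force: 30.5
```

```bash
python3 need.py 535.5 268.5 15 -0.036
```

```text
d cm [ 0.12 -0.02 -3.43] rot [-0.     0.    -0.001] t 19.525 j [-0.14  0.65 -0.5   1.8   0.41  0.8  -0.88] op 0.388 F [-0.3  0.7 -1.3] g 30.5
```

Call:
play_rows(steps=[{"dx": 0.1,"dy": 0,"dz": -2.5,"ax": 0,"ay": 0,"az": 0,"claw": 2.5},{"dx": 0,"dy": 0,"dz": -0.7,"ax": 0,"ay": 0,"az": 0,"claw": 2.5},{"dx": 0,"dy": 0,"dz": -0.2,"ax": 0,"ay": 0,"az": 0,"claw": 2.5},{"dx": 0,"dy": 0,"dz": 0,"ax": 0,"ay": 0,"az": 0,"claw": 2.5},{"dx": 0,"dy": 0,"dz": 0,"ax": 0,"ay": 0,"az": 0,"claw": 2.5}])

```text
time: 20.15
tool_pos: [0.5359, 0.2689, 0.0154]
eef_rot: [2.26, 2.182, 0.001]
wrist_force: [0.6, -0.4, -0.4]
opening: 0.392
grip_force: 30.5
```

Call:
play_rows(steps=[{"dx": 0,"dy": 0,"dz": -0.1,"ax": 0,"ay": 0,"az": 0,"claw": 2.5},{"dx": 0,"dy": 0,"dz": 0,"ax": 0,"ay": 0,"az": 0,"claw": 2.5}])

```text
time: 20.4
tool_pos: [0.5359, 0.2687, 0.0142]
eef_rot: [2.26, 2.182, 0.001]
wrist_force: [-1.0, -1.5, 5.0]
opening: 0.391
grip_force: 31.1
```

Contact. Release, rise, and back away toward the base side and right to clear the view.

Call:
play_rows(steps=[{"dx": 0,"dy": 0,"dz": 0,"ax": 0,"ay": 0,"az": 0,"claw": 6},{"dx": 0,"dy": 0,"dz": 0,"ax": 0,"ay": 0,"az": 0,"claw": 6},{"dx": 0,"dy": 0,"dz": 0,"ax": 0,"ay": 0,"az": 0,"claw": 6},{"dx": 0,"dy": 0,"dz": 0,"ax": 0,"ay": 0,"az": 0,"claw": 6},{"dx": 0,"dy": 0,"dz": 2,"ax": 0,"ay": 0,"az": 0,"claw": 6},{"dx": 0,"dy": 0,"dz": 6,"ax": 0,"ay": 0,"az": 0,"claw": 6},{"dx": -2,"dy": -1,"dz": 6,"ax": 0,"ay": 0,"az": 0,"claw": 6},{"dx": -2,"dy": -3,"dz": 3,"ax": 0,"ay": 0,"az": -0.05,"claw": 6}])

```text
time: 21.4
tool_pos: [0.4959, 0.2303, 0.1864]
eef_rot: [2.311, 2.126, 0.006]
wrist_force: [1.2, -1.1, 0.3]
opening: 0.699
grip_force: 0.0
```

Call:
play_rows(steps=[{"dx": -1,"dy": -5,"dz": 0,"ax": 0,"ay": 0,"az": -0.1,"claw": 6},{"dx": -1,"dy": -5,"dz": 0,"ax": 0,"ay": 0,"az": -0.1,"claw": 6},{"dx": -1,"dy": -5,"dz": 0,"ax": 0,"ay": 0,"az": -0.1,"claw": 6},{"dx": 0,"dy": -5,"dz": 0,"ax": 0,"ay": 0,"az": -0.1,"claw": 6},{"dx": 0,"dy": -5,"dz": 0,"ax": 0,"ay": 0,"az": -0.1,"claw": 6},{"dx": 0,"dy": -5,"dz": 0,"ax": 0,"ay": 0,"az": -0.1,"claw": 6},{"dx": 0,"dy": -5,"dz": 0,"ax": 0,"ay": 0,"az": -0.1,"claw": 6},{"dx": 0,"dy": -5,"dz": 0,"ax": 0,"ay": 0,"az": -0.1,"claw": 6}])

```text
time: 22.4
tool_pos: [0.4661, -0.1725, 0.1838]
eef_rot: [2.959, 1.052, 0.002]
wrist_force: [1.9, -0.2, 0.2]
opening: 0.704
grip_force: 0.0
```

Call:
play_rows(steps=[{"dx": 0,"dy": -5,"dz": 0,"ax": 0,"ay": 0,"az": -0.1,"claw": 6},{"dx": 0,"dy": -5,"dz": 0,"ax": 0,"ay": 0,"az": -0.1,"claw": 6},{"dx": -1,"dy": -5,"dz": 0,"ax": 0,"ay": 0,"az": -0.1,"claw": 6},{"dx": -2,"dy": -5,"dz": 0,"ax": 0,"ay": 0,"az": -0.1,"claw": 6},{"dx": -3,"dy": -5,"dz": 0,"ax": 0,"ay": 0,"az": -0.1,"claw": 6},{"dx": -4,"dy": -4,"dz": 0,"ax": 0,"ay": 0,"az": -0.1,"claw": 6},{"dx": -4,"dy": -4,"dz": 0,"ax": 0,"ay": 0,"az": -0.1,"claw": 6},{"dx": 0,"dy": 0,"dz": 0,"ax": 0,"ay": 0,"az": 0,"claw": 6}])

```text
time: 23.4
tool_pos: [0.3224, -0.504, 0.1837]
eef_rot: [3.14, -0.034, 0.0]
wrist_force: [0.5, 0.4, -0.3]
opening: 0.701
grip_force: 0.0
```

Run:
```python
from h import *
t=eyes.grab_frame("top");s=eyes.grab_frame("side");save(t,"t9.png")
T=t["color"][...,::-1];S=s["color"][...,::-1]
cs=[(198,201),(286,202),(286,148),(369,141)]
g=[cv2.resize(T[v-30:v+30,u-40:u+40],(400,300),interpolation=2) for u,v in cs]
cv2.imwrite("pics/f1.png",np.vstack([np.hstack(g[:2]),np.hstack(g[2:])]))
cv2.imwrite("pics/f2.png",cv2.resize(S[130:340,180:460],(800,600),interpolation=2))
```

```text
(no output)
```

View pics/f1.png

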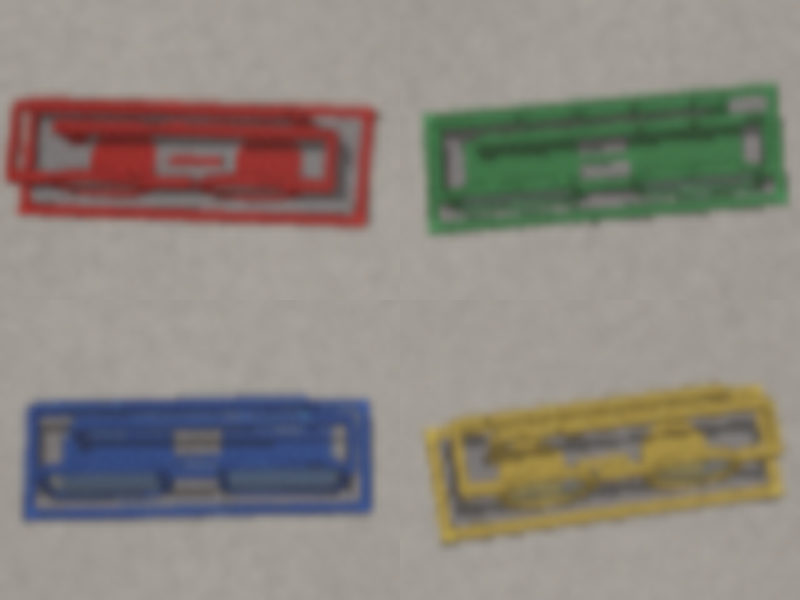

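View pics/f2.png

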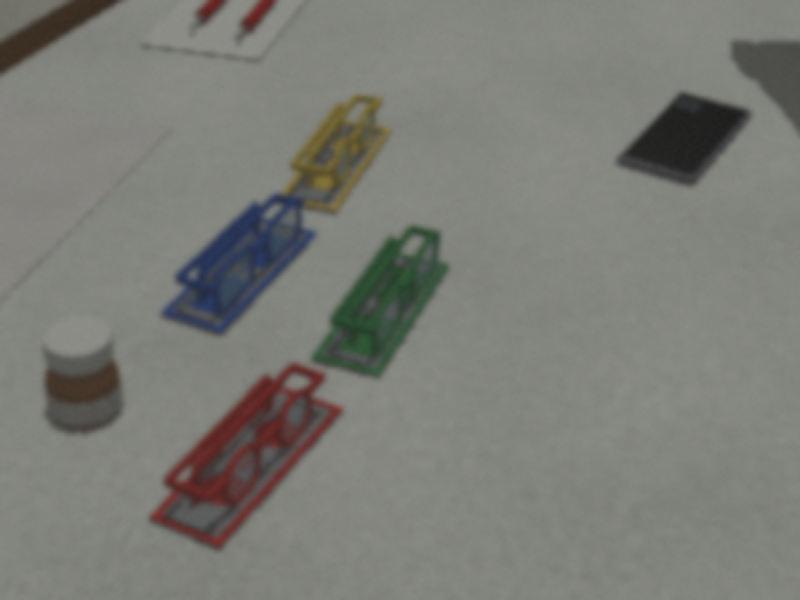

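View pics/t9.png

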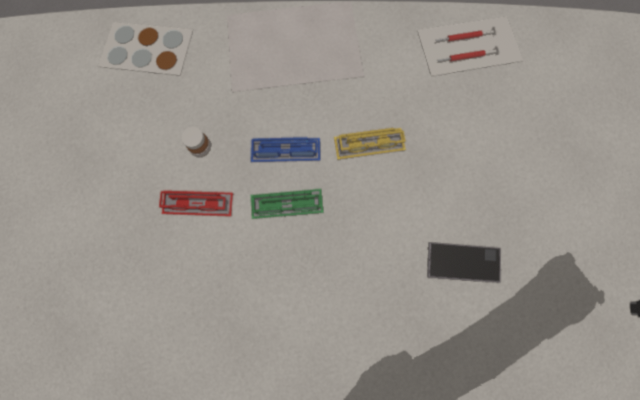

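The final views show all four pairs upright on their own pads (red (197,203), green (287,204), blue (286,149), yellow (369,143)), with the jar and phone unmoved. I'll check the centring along the width from the front-bar end pixels.

```bash
python3 - <<'E'
from h import *
t=eyes.grab_frame("top")
P=dict(red=((535.5,268.5),(198,201),(0,0),(8,181),(342,190)),green=((533.5,86.5),(286,202),(400,0),(438,205),(786,190)),
 blue=((647.8,91.5),(286,148),(0,300),(42,490),(352,488)),yellow=((661.5,-83.5),(369,141),(400,300),(458,497),(779,453)))
for c,(pc,o,k,a,b) in P.items():
    q=[((p[0]-k[0])/5+o[0]-40-.4,(p[1]-k[1])/5+o[1]-30-.4) for p in(a,b)]
    w=cast(t,q,.031)[:,:2]*1000;m=w.mean(0);print(c,(m-pc).round(1),"width",np.linalg.norm(w[0]-w[1]).round(1))
E
python3 need.py 0 0 0 0
```

```text
red [-16.4  -0.6] width 133.7
green [-21.5  -6.1] width 134.4
blue [-22.8  -3.1] width 123.7
yellow [-16.4  -2.9] width 130.8
d cm [-32.7   50.05 -18.32] rot [-1.000e-03  1.000e-03  1.584e+00] t 23.55 j [ 0.93  0.42  0.01  1.73 -0.01  0.99 -0.64] op 0.696 F [-0.1  0.8  0.6] g 0.0
```

Run:
```python
from h import *
s=eyes.grab_frame("side")
P=dict(red=((535.5,268.5),-.036,(166,480),(325,378)),green=((533.5,86.5),.086,(331,320),(441,237)),blue=((647.8,91.5),.018,(177,275),(303,203)),yellow=((661.5,-83.5),.14,(290,160),(382,100)))
for c,(pc,yaw,a,b) in P.items():
    w=cast(s,[(p[0]/2.857+180,p[1]/2.857+130) for p in(a,b)],.034)[:,:2]*1000
    d=(w-pc)@np.array([[np.cos(yaw),-np.sin(yaw)],[np.sin(yaw),np.cos(yaw)]]);print(c,"local ends",d.round(1).tolist(),"mid",d.mean(0).round(1))
```

```text
red local ends [[12.2, 67.3], [-19.7, -59.7]] mid [-3.8  3.8]
green local ends [[11.8, 65.5], [-21.8, -59.6]] mid [-5.   2.9]
blue local ends [[13.1, 63.1], [-20.0, -61.2]] mid [-3.4  0.9]
yellow local ends [[16.6, 59.2], [-19.3, -63.4]] mid [-1.4 -2.1]
```

All four are within tolerance, so I'm handing in.

```bash
python3 -c "
from workcell import ctrl
print(ctrl.hand_in())"
```

```text
the job is handed in; nothing more can be done
None
```

I stood all four pairs of spectacles upright on their own-colour pads and handed the job in; my picture checks put each centre within about 6 mm of its pad centre, the phone and jar look unmoved, and hand-in returned no verdict.

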